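# Draw a charge of tumbling balls from the hopper

### The arm

A 7-joint arm with a two-finger parallel gripper is mounted at the origin on a cart in front of the work surface, level with it; the furniture and walls round the work are solid. World frame = base frame: x ahead of the robot, y to its left, z up, the work surface at z = 0. Lengths are in m, angles in degrees, forces in N, time in s.
With the tool pointing down it reaches from about 0.425 to 0.875 m from the base axis. Payload 4.7 kg.
Tool frame: the origin (TCP) lies at the very end of the fingers, on their centre line; the grasp point (between the pads) lies 19 mm behind it; z points along the fingers, y is the line along which they close (so a half turn about z gives the same grasp; the last joint's range is limited). The gripper opens to 85 mm and grips with 20 to 120 N. Pads are 22 mm wide; open, the fingers measure 114 mm over their backs; the gripper's body (76 mm by 85 mm) begins 54 mm behind the grasp point. The pads swing forward as they close: fully open they stand 13 mm farther back than shut.
Start: joints at [78.043, 18.392, -4.016, 83.108, 1.295, 78.541, -3.26], TCP at [0.144, -0.634, 0.231] pointing down, gripper open.
Joint ranges: [-163.93, 163.93], [-17.29, 119.83], [-79.2, 71.16], [3.27, 140.29], [-89.18, 269.18], [5.43, 117.66], [-154.24, 154.24]. Speed limits (degrees/s): [147.25, 147.25, 180, 180, 180, 180, 180].

### API

Orientations are given as [roll, pitch, yaw] about the fixed x, y, z axes, in that order (R = Rz(yaw) Ry(pitch) Rx(roll)).
In Python, from bench import * gives the robot as it stands.
- The arm moves only by the tool arm_command, never from a script. Its argument "rows" is a list of rows, each an object with "fingers": the finger opening in mm, from 0 to 85.4; "travel": the shift along the tool's x, y, z in units of 25 mm (1.0 is 25 mm), a list of three; "dr": the turn, a rotation vector about the tool's x, y, z in units of 6 degrees (1.0 is 6 degrees), a list of three. In form: [{"fingers": fingers, "travel": [tx, ty, tz], "dr": [wx, wy, wz]}, ...]. A call has exactly 10 rows; each row is the pose to reach, as a shift and turn from the pose commanded when the call began, along the tool's axes at that moment; what a row does not reach only later rows make up. A row lasts 1/8 s, in which the tool goes at most 62.5 mm and 10.7 degrees, less where a joint would pass 70% of its speed; a pose out of reach is approached as far as the arm can. A call with a gripper value outside its range is refused whole. The fingers move at their own pace and stop on an object; "grip_force" is the grip in N (left out, the last holds). Time passes only in rows, so rows that repeat a pose let the fingers close, or fill a call up. It gives the time, the measured TCP pose, the force, the opening and the grip force at its end, in the units of the state.
- read_state(): the state, without advancing time (a new reading comes with each control period).
- read_camera(name): name is "side" or "top" or "wrist"; returns a dict with "frame" (384x512x3 uint8, red, green, blue), "z_map" (384x512 float32, m along the optical axis (not along the pixel's ray), 0 where there is no reading), "fx", "fy", "cx", "cy" (pixels), "k1" (the pictures are not rectified: a ray, as slopes to the right and down, at radius r is drawn at 1 + k1 r^2 times it, then the intrinsics apply), "extrinsics" (4x4, takes a point from camera to world coordinates); the wrist camera has in their place "tool_from_camera" (4x4, takes a point from camera to tool coordinates, whose origin is the TCP and whose axes are the flange's). Camera axes: x right, y down, z forward; pixel columns grow to the right and rows downward; lengths in m; the calibration is good to about 2 mm. A picture is of the moment at which its call begins: read the wrist's pose just before it.
- finish_job(): hands the job in; it is judged then, once.
The state is a dict: "t": time; "joints": joint angles; "joint_velocities": joint speeds; "tau": joint torques, N m; "tcp_pos": TCP position; "tool_rot": TCP orientation; "wrist_force": force on the tool from outside, world axes, zero at the start; "ft_torque": the same for the moment, N m; "gripper_width": finger opening in m; "finger_force": force on a finger pad.
Only numpy, scipy, OpenCV 4.12 (cv2) and the standard library are available. Lean on these libraries where they do the work, as an engineer would, in place of code of your own. Each camera call takes 0.05 s, during which the arm holds its last target. There are 200 camera calls.

### The job

Fetch the charge of steel balls for the tumbling barrel: take the steel cup out from the shelf's edge by its body and set it down turned, with its red handle out in the open in front of the shelf, so that you can take it by the handle. Holding it so, lift its rim up into the brass collar under the hopper, push the shutter open to the left with it until all six balls have run into the cup, and draw the shutter fully closed again to the right. Then lower the cup out and stand it upright on the bench, clear of the hopper, with all six balls in it, and leave the jar, wax block, pliers and caliper where they are.

Things in the scene. Friction and masses are not known exactly. Their poses are not given: they have to be found in the camera images.
- cup: Steel measuring cup with a red side handle, 0.17 kg, 54 mm high, 60 mm outside diameter (54 at the foot, 62 over the rim edge), wall 3 mm, inner floor 6 mm up. Origin: centre of its underside; z up; the handle runs level along +x. Starts upright, handle to the back of the bench, red grip tucked below the shelf, where no hand fits from above. Stands safely by itself, empty or full.
- handle_grip (a point): Middle of the cup's red grip: 120 mm along the cup's +x from its axis, 28 mm above its underside. The grip is 56 mm long (92 to 148 mm from the axis), 16 mm wide, 13 mm high; a steel strip 11 mm wide joins it to the cup. The shelf over the back of the bench has its front edge at world x = 0.60, its underside 300 mm above the bench.
- cup_rim (a point): Centre of the cup's mouth, 54 mm above its underside. The bench is closed at its sides by tall wooden boards, faces at world y = -0.39 and +0.56, from x = 0.38 to the back: an arm reaches in from the front, between them.
- cup_mid (a point): Point on the cup's axis 27 mm above its underside (middle of the inside).
- hopper: Ball hopper fixed to the bench: green base plate 8 mm thick (37 mm to the front, 93 mm to the rear, 85 mm to each side), two posts at the rear, aluminium deck with its underside 114 mm up and front edge 47 mm forward, clear round bin 92 mm wide above, 250 mm high in all. Open below the deck at front and sides. Origin on the bench below the outlet; +x rearward, +y left, z up.
- outlet (a point): Centre of the round outlet (40 mm diameter) in the deck, straight above the hopper's origin, 114 mm above the bench; the shutter slides just below it.
- shutter (a joint): Brass shutter plate sliding under the outlet along the hopper's +y: 0 = fully closed (right-hand stop), 0.050 m = fully open (left-hand stop). Its 42 mm hole, with the collar round it, comes under the outlet as it opens: balls begin to drop at about 0.025 and run freely above 0.040. No spring: it stays where it is left; moving it takes about 1 N.
- collar_mouth (a point): Centre of the mouth of the brass collar below the shutter's hole; it moves with the shutter. Axes as the hopper's; 88 mm above the bench, opening downward; closed, it is 50 mm to the hopper's -y from the outlet. Inner diameter 79 mm at the flared mouth, 71 mm from 8 mm up, 22 mm deep; outside 85 mm. A cup rim raised 8 to 18 mm into it pushes the shutter along (5 mm play each side, handle below the collar).
- flux_jar: White jar with yellow lid, 46 mm diameter, 41 mm high; bystander. Origin at the centre of its underside.
- wax_block: Green block of carving wax, 32 x 61 x 18 mm; bystander. Origin at the centre of its underside.
- pliers_round: Small pliers with dark red grips, 126 x 55 x 10 mm, lying flat; bystander. Origin at the centre of its underside.
- caliper: Steel vernier caliper, 56 x 150 x 10 mm, lying flat; bystander. Origin at the centre of its underside.
- ball1: One of six polished steel balls, 16 mm diameter, 17 g, which start in the bottom of the hopper on the shutter (number 1). Origin at its centre.
- ball2: One of six polished steel balls, 16 mm diameter, 17 g, which start in the bottom of the hopper on the shutter (number 2). Origin at its centre.
- ball3: One of six polished steel balls, 16 mm diameter, 17 g, which start in the bottom of the hopper on the shutter (number 3). Origin at its centre.
- ball4: One of six polished steel balls, 16 mm diameter, 17 g, which start in the bottom of the hopper on the shutter (number 4). Origin at its centre.
- ball5: One of six polished steel balls, 16 mm diameter, 17 g, which start in the bottom of the hopper on the shutter (number 5). Origin at its centre.
- ball6: One of six polished steel balls, 16 mm diameter, 17 g, which start in the bottom of the hopper on the shutter (number 6). Origin at its centre.

How it is judged:
By the outcome, as a careful person would: the job done as asked, in the order asked, and still so for the second after the job is handed in, with the robot touching nothing.
It also fails if it takes over 61 s, if anything falls off the work surface, if the arm or the gripper's body presses on something with over 40 N, if the wrist force passes 120 N, or if a joint passes its speed limit or range.

## Working session

There is one attempt and no reset: what is moved stays moved. The work goes in short steps, Python scripts to look and compute and a tool call to move; the robot and the scene stay as the last step left them, time stands still between calls to the robot, and variables do not carry over. Pictures are saved under pics/ and viewed, at most 10 in all, crops included, and the job is handed in when it is done.

Besides the shell and the picture viewer there is one more tool, called after "Emit:" by a JSON object that holds its "method" and its "body", one argument or row to a line. arm_command: Moves the arm, as the interface text tells. Its arguments: {"type":"object","properties":{"rows":{"type":"array","items":{"type":"object","properties":{"fingers":{"type":"number"},"travel":{"type":"array","items":{"type":"number"}},"dr":{"type":"array","items":{"type":"number"}}}}},"grip_force":{"type":"number"}},"required":["rows"]}

```bash
mkdir -p pics; cat > h.py <<'E'
from bench import *
import numpy as np, cv2
from scipy.spatial.transform import Rotation as R
def Rs(s): return R.from_euler('xyz',s['tool_rot'],degrees=True).as_matrix()
def ext(c,s):
    if 'extrinsics' in c: return np.array(c['extrinsics'])
    T=np.eye(4);T[:3,:3]=Rs(s);T[:3,3]=s['tcp_pos'];return T@np.array(c['tool_from_camera'])
def cloud(c,s):
    h,w=c['z_map'].shape
    u,v=np.meshgrid(np.arange(w),np.arange(h))
    x=(u-c['cx'])/c['fx'];y=(v-c['cy'])/c['fy'];X,Y=x.copy(),y.copy()
    for _ in range(8):
        k=1+c['k1']*(X*X+Y*Y);X=x/k;Y=y/k
    z=c['z_map'];P=np.stack([X*z,Y*z,z],-1);E=ext(c,s)
    W=P@E[:3,:3].T+E[:3,3];W[z<=0]=np.nan;return W
def grab(n,f=None):
    s=read_state();c=read_camera(n);W=cloud(c,s)
    if f:
        cv2.imwrite('pics/'+f,cv2.resize(c['frame'][:,:,::-1],(800,600),interpolation=cv2.INTER_CUBIC))
    np.save('/tmp/'+n+'.npy',W);np.save('/tmp/'+n+'_f.npy',c['frame']);return c,W,s
E
python3 - <<'E'
from h import *
for n in ['top','side']:
    c,W,s=grab(n,n+'1.png');print(n,ext(c,s).round(3).tolist(),c['k1'],c['fx'])
print({k:np.round(v,3).tolist() if not isinstance(v,float) else v for k,v in s.items()})
E
```

```text
top [[-0.005, -0.988, 0.154, 0.335], [-1.0, 0.003, -0.01, -0.04], [0.01, -0.154, -0.988, 1.115], [0.0, 0.0, 0.0, 1.0]] -0.010314147515936211 426.2683510529307
side [[-0.437, -0.548, 0.713, -0.557], [-0.9, 0.261, -0.35, 0.466], [0.005, -0.794, -0.607, 0.982], [0.0, 0.0, 0.0, 1.0]] -0.06322908680024773 489.47530672616733
{'t': 0.05, 'joints': [78.045, 18.438, -4.018, 83.174, 1.295, 78.539, -3.262], 'joint_velocities': [0.035, 0.008, 0.036, -0.093, -0.012, 0.018, -0.01], 'tau': [0.001, -49.529, -0.384, -31.551, 0.013, 0.008, -0.0], 'tcp_pos': [0.143, -0.633, 0.23], 'tool_rot': [-179.893, 0.005, 12.765], 'wrist_force': [0.335, 0.362, -0.882], 'ft_torque': [-0.002, 0.017, -0.037], 'finger_force': 0.0, 'gripper_width': 0.0853653415328699}
```

View pics/top1.png

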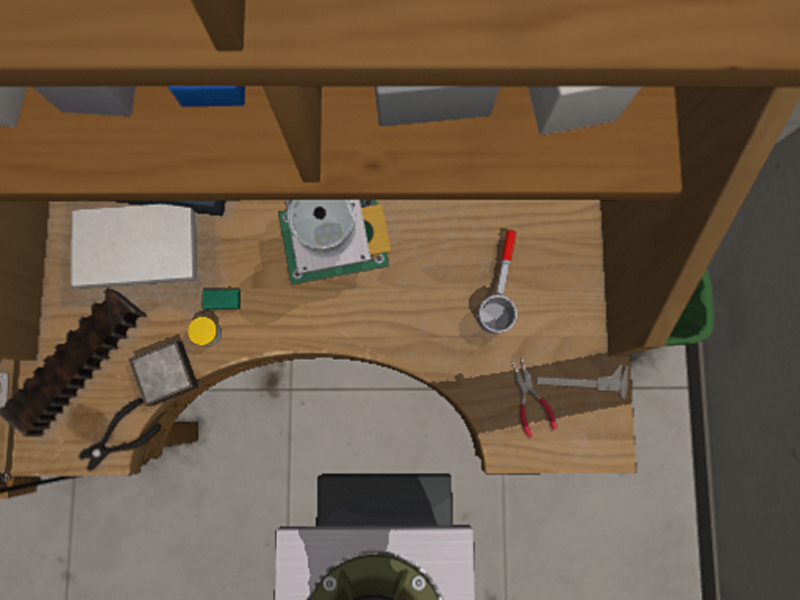

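View pics/side1.png

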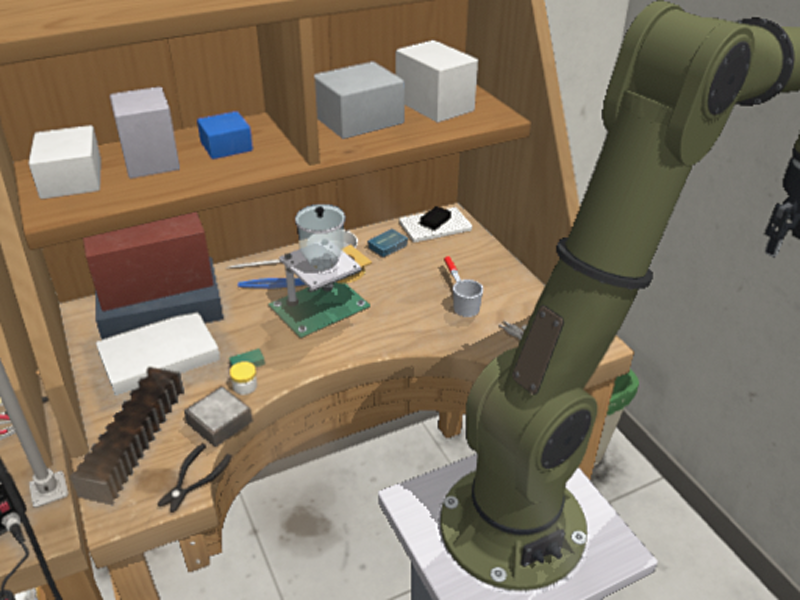

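```bash
python3 - <<'E'
from h import *
for n in ['top','side']:
    W=np.load(f'/tmp/{n}.npy');f=np.load(f'/tmp/{n}_f.npy').astype(int)
    hsv=cv2.cvtColor(f.astype(np.uint8),cv2.COLOR_RGB2HSV).astype(int)
    x,y,z=W[...,0],W[...,1],W[...,2]
    roi=(x>.35)&(x<.7)&(y>-.38)&(y<-.1)
    red=roi&((hsv[...,0]<8)|(hsv[...,0]>172))&(hsv[...,1]>170)&(z>.005)&(z<.08)
    print(n,'red',red.sum(),np.nanmedian(W[red],0).round(4),z[red].min(),z[red].max())
    rim=roi&(z>.048)&(z<.062)&(hsv[...,1]<60)
    p=W[rim][:,:2].astype(np.float32); print('rim',len(p),cv2.minEnclosingCircle(p),np.percentile(W[rim][:,2],[5,50,95]))
    g=(x>.35)&(x<.75)&(y>-.1)&(y<.25)&(hsv[...,0]>55)&(hsv[...,0]<90)&(hsv[...,1]>120)&(z<.02)&(z>-.01)
    p=W[g];print('green',len(p),np.median(p[:,2]))
    r=cv2.minAreaRect(p[:,:2].astype(np.float32));print(r,cv2.boxPoints(r).round(4).tolist())
    dk=(x>.35)&(x<.75)&(y>-.1)&(y<.25)&(z>.105)&(z<.135)&(hsv[...,1]<40)
    p=W[dk];r=cv2.minAreaRect(p[:,:2].astype(np.float32));print('deck',len(p),np.median(p[:,2]),cv2.boxPoints(r).round(4).tolist())
    br=(x>.35)&(x<.75)&(y>-.1)&(y<.25)&(z>.07)&(z<.135)&(hsv[...,1]>120)&(hsv[...,0]<30)
    p=W[br]; print('brass',len(p),p.min(0),p.max(0))
    bn=(x>.35)&(x<.75)&(y>-.1)&(y<.25)&(z>.235)&(z<.262)
    p=W[bn]; print('bin',len(p), p.min(0) if len(p) else '',p.max(0) if len(p) else '')
    for nm,a,b in [('sheet',0,0)]: pass
W=np.load('/tmp/top.npy')
for u,v in [(290,283),(388,266),(280,212),(298,273),(368,258),(203,330),(220,299),(523,380),(550,430),(610,380),(516,357),(435,380),(430,382)]:
    print(u,v,W[int(v*.64),int(u*.64)].round(3))
f=np.load('/tmp/top_f.npy')[115:195,160:345][:,:,::-1]
cv2.imwrite('pics/crop1.png',cv2.resize(f,(800,346),interpolation=cv2.INTER_CUBIC))
E
```

```text
top red 121 [ 0.6069 -0.2252  0.0342] 0.005604892535967521 0.038614194830173476
rim 120 ((0.49037623405456543, -0.20000578463077545), 0.030880069360136986) [0.04935444 0.05360697 0.05696144]
green 303 0.009452517691639128
((0.6101531982421875, 0.12754680216312408), (0.1392701417207718, 0.2876512110233307), 16.289291381835938) [[0.503000020980835, 0.24609999358654022], [0.5837000012397766, -0.029999999329447746], [0.7172999978065491, 0.008999999612569809], [0.6366999745368958, 0.2851000130176544]]
deck 701 0.12293933002249013 [[0.5428000092506409, 0.11420000344514847], [0.5613999962806702, 0.0010999999940395355], [0.6761000156402588, 0.019999999552965164], [0.6574000120162964, 0.1331000030040741]]
brass 369 [ 0.57428104 -0.02627334  0.09020272] [0.65324977 0.01718917 0.12068618]
bin 181 [0.55504428 0.02086331 0.23500628] [0.62094506 0.11045219 0.25374744]
side red 30 [ 0.6108 -0.2212  0.0323] 0.028531392765318797 0.039104130331937936
rim 70 ((0.48963651061058044, -0.19681741297245026), 0.03333805873990059) [0.04849223 0.05092718 0.05523375]
green 1 0.004525596694286538
((0.58374059200
[... 277 characters left out ...]
.12030000239610672], [0.559499979019165, -0.0015999999595806003], [0.6866000294685364, 0.019700000062584877], [0.6662999987602234, 0.14159999787807465]]
brass 159 [ 0.56567322 -0.02495696  0.08582242] [0.6531504  0.04784345 0.11619965]
bin 29 [0.56512729 0.06009998 0.23514809] [0.60817602 0.07969957 0.25141961]
290 283 [ 0.551  0.146 -0.001]
388 266 [ 0.58  -0.022  0.002]
280 212 [0.676 0.163 0.006]
298 273 [0.546 0.115 0.116]
368 258 [0.566 0.007 0.122]
203 330 [0.466 0.279 0.04 ]
220 299 [0.522 0.259 0.017]
523 380 [ 0.385 -0.245  0.008]
550 430 [ 0.303 -0.291 -0.002]
610 380 [ 0.384 -0.391  0.007]
516 357 [ 0.424 -0.236  0.003]
435 380 [ 0.386 -0.1    0.   ]
430 382 [ 0.383 -0.092  0.001]
```

View pics/crop1.png

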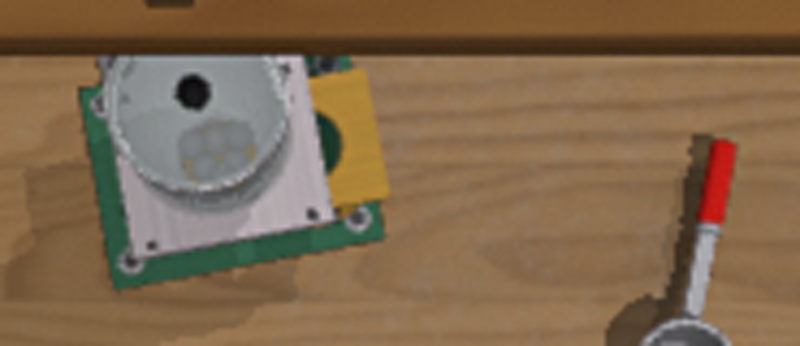

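```bash
cat >> h.py <<'E'
def plan(wps,base=None):
    """wps: (x,y,z,yaw) tool-down targets -> travel/dr in tool axes and units"""
    s=read_state();A=Rs(s) if base is None else R.from_euler('xyz',[180,0,base[3]],degrees=True).as_matrix()
    p=np.array(s['tcp_pos'] if base is None else base[:3])
    for x,y,z,yaw in wps:
        B=R.from_euler('xyz',[180,0,yaw],degrees=True).as_matrix()
        print((A.T@(np.array([x,y,z])-p)/.025).round(2).tolist(),(R.from_matrix(A.T@B).as_rotvec(degrees=True)/6).round(2).tolist())
def st():
    s=read_state();print('t %.2f'%s['t'],'tcp',np.round(s['tcp_pos'],4).tolist(),'rot',np.round(s['tool_rot'],2).tolist(),'F',np.round(s['wrist_force'],1).tolist(),'j',np.round(s['joints'],0).tolist(),'w',round(s['gripper_width']*1e3,1),'ff',round(s['finger_force'],1))
E
python3 - <<'E'
from h import *
st();plan([(.2,-.42,.23,1),(.35,-.28,.23,-11),(.47,-.2,.20,-11)])
c=read_camera('wrist');print(np.round(c['tool_from_camera'],3))
E
```

```text
t 0.10 tcp [0.1434, -0.6335, 0.2303] rot [-179.9, 0.01, 12.76] F [-0.7, 0.3, -0.6] j [78.0, 18.0, -4.0, 83.0, 1.0, 79.0, -3.0] w 85.5 ff 0.0
[4.09, -7.83, 0.03] [-0.02, 0.0, 1.96]
[11.18, -11.96, 0.03] [-0.02, 0.0, 3.96]
[16.57, -14.02, 1.24] [-0.02, 0.0, 3.96]
[[ 0.    -0.953 -0.302  0.076]
 [ 1.     0.    -0.    -0.   ]
 [ 0.    -0.302  0.953 -0.142]
 [ 0.     0.     0.     1.   ]]
```

Emit:
{"method": "arm_command", "body": {
  "rows": [
    {"fingers": 85,"travel": [1.1,-2.1,0],"dr": [0,0,0.5]},
    {"fingers": 85,"travel": [2.2,-4.2,0],"dr": [0,0,1]},
    {"fingers": 85,"travel": [3.2,-6.2,0],"dr": [0,0,1.5]},
    {"fingers": 85,"travel": [4.2,-7.8,0],"dr": [0,0,2]},
    {"fingers": 85,"travel": [6,-8.9,0],"dr": [0,0,2.5]},
    {"fingers": 85,"travel": [7.8,-9.9,0],"dr": [0,0,3]},
    {"fingers": 85,"travel": [9.6,-11,0],"dr": [0,0,3.5]},
    {"fingers": 85,"travel": [11.2,-12,0],"dr": [0,0,4]},
    {"fingers": 85,"travel": [13.2,-12.8,0.3],"dr": [0,0,4]},
    {"fingers": 85,"travel": [15.1,-13.5,0.7],"dr": [0,0,4]}
  ]
}}

```text
t: 1.4
tcp_pos: [0.4385, -0.2202, 0.214]
tool_rot: [179.9, -0.1, -11.2]
wrist_force: [0.3, -1.3, 0.6]
gripper_width: 0.0853
finger_force: 0.0
```

Emit:
{"method": "arm_command", "body": {
  "rows": [
    {"fingers": 85,"travel": [1.3,-0.3,0.3],"dr": [0,0,0]},
    {"fingers": 85,"travel": [1.3,-0.3,0.6],"dr": [0,0,0]},
    {"fingers": 85,"travel": [1.3,-0.3,0.6],"dr": [0,0,0]},
    {"fingers": 85,"travel": [1.3,-0.3,0.6],"dr": [0,0,0]},
    {"fingers": 85,"travel": [1.3,-0.3,0.6],"dr": [0,0,0]},
    {"fingers": 85,"travel": [1.3,-0.3,0.6],"dr": [0,0,0]},
    {"fingers": 85,"travel": [1.3,-0.3,0.6],"dr": [0,0,0]},
    {"fingers": 85,"travel": [1.3,-0.3,0.6],"dr": [0,0,0]},
    {"fingers": 85,"travel": [1.3,-0.3,0.6],"dr": [0,0,0]},
    {"fingers": 85,"travel": [1.3,-0.3,0.6],"dr": [0,0,0]}
  ]
}}

```text
t: 2.65
tcp_pos: [0.4706, -0.2203, 0.1988]
tool_rot: [180.0, 0.0, -11.2]
wrist_force: [-0.5, -1.0, -0.3]
gripper_width: 0.0849
finger_force: 0.0
```

```bash
python3 - <<'E'
from h import *
st();c,W,s=grab('wrist','w1.png')
f=c['frame'];hsv=cv2.cvtColor(f,cv2.COLOR_RGB2HSV).astype(int)
x,y,z=W[...,0],W[...,1],W[...,2]
rim=(z>.050)&(z<.058)&(x<.56)&(x>.43)&(y<-.13)&(y>-.27)
p=W[rim][:,:2].astype(np.float32);print(len(p),cv2.minEnclosingCircle(p))
red=((hsv[...,0]<8)|(hsv[...,0]>172))&(hsv[...,1]>170)&(z>.02)&(z<.04)&(x>.55)
print(red.sum(),np.median(W[red],0) if red.any() else '')
E
```

```text
t 2.65 tcp [0.4706, -0.2203, 0.1988] rot [180.0, 0.0, -11.23] F [-0.5, -1.0, -0.3] j [53.0, 5.0, -32.0, 103.0, 3.0, 72.0, -81.0] w 84.9 ff 0.0
663 ((0.49099573493003845, -0.1997908353805542), 0.030862590298056602)
930 [ 0.60978069 -0.22521716  0.03354522]
```

View pics/w1.png

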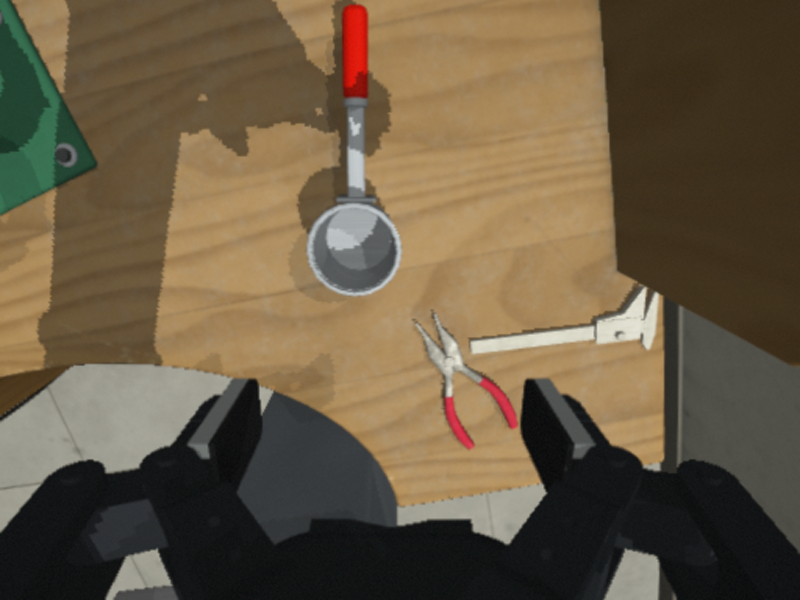

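```bash
python3 - <<'E'
from h import *
plan([(.491,-.2,.10,-12),(.491,-.2,.010,-12)])
E
```

```text
[0.65, -0.96, 3.95] [0.0, 0.0, 0.13]
[0.65, -0.96, 7.55] [0.0, 0.0, 0.13]
```

Emit:
{"method": "arm_command", "body": {
  "rows": [
    {"fingers": 85,"travel": [0.65,-0.95,1.5],"dr": [0,0,0.13]},
    {"fingers": 85,"travel": [0.65,-0.95,3],"dr": [0,0,0.13]},
    {"fingers": 85,"travel": [0.65,-0.95,4],"dr": [0,0,0.13]},
    {"fingers": 85,"travel": [0.65,-0.95,5],"dr": [0,0,0.13]},
    {"fingers": 85,"travel": [0.65,-0.95,6],"dr": [0,0,0.13]},
    {"fingers": 85,"travel": [0.65,-0.95,7],"dr": [0,0,0.13]},
    {"fingers": 85,"travel": [0.65,-0.95,7.55],"dr": [0,0,0.13]},
    {"fingers": 85,"travel": [0.65,-0.95,7.55],"dr": [0,0,0.13]},
    {"fingers": 40,"travel": [0.65,-0.95,7.55],"dr": [0,0,0.13]},
    {"fingers": 40,"travel": [0.65,-0.95,7.55],"dr": [0,0,0.13]}
  ],
  "grip_force": 50
}}

```text
t: 3.95
tcp_pos: [0.4921, -0.2004, 0.0116]
tool_rot: [180.0, -0.1, -12.0]
wrist_force: [-1.2, 1.3, 4.5]
gripper_width: 0.0587
finger_force: 53.0
```

Emit:
{"method": "arm_command", "body": {
  "rows": [
    {"fingers": 40,"travel": [0,0,0],"dr": [0,0,0]},
    {"fingers": 40,"travel": [0,0,0],"dr": [0,0,0]},
    {"fingers": 40,"travel": [0,0,0],"dr": [0,0,0]},
    {"fingers": 40,"travel": [0,0,0],"dr": [0,0,0]},
    {"fingers": 40,"travel": [0,0,-0.5],"dr": [0,0,0]},
    {"fingers": 40,"travel": [0,0,-1],"dr": [0,0,0]},
    {"fingers": 40,"travel": [0,0,-1.5],"dr": [0,0,0]},
    {"fingers": 40,"travel": [0,0,-2],"dr": [0,0,0]},
    {"fingers": 40,"travel": [0,0,-2.5],"dr": [0,0,0]},
    {"fingers": 40,"travel": [0,0,-3],"dr": [0,0,0]}
  ]
}}

```text
t: 5.2
tcp_pos: [0.4911, -0.2002, 0.0859]
tool_rot: [180.0, -0.0, -12.0]
wrist_force: [0.1, 0.7, -2.3]
gripper_width: 0.0593
finger_force: 54.1
```

```bash
python3 - <<'E'
from h import *
plan([(.50,-.17,.0859,90),(.50,-.17,.0859,105)]);
E
```

```text
[0.1, -1.26, 0.0] [0.0, 0.0, -17.0]
[0.1, -1.26, 0.0] [0.0, 0.0, -19.5]
```

Emit:
{"method": "arm_command", "body": {
  "rows": [
    {"fingers": 40,"travel": [0,-0.1,0],"dr": [0,0,-1]},
    {"fingers": 40,"travel": [0,-0.3,0],"dr": [0,0,-2.6]},
    {"fingers": 40,"travel": [0,-0.5,0],"dr": [0,0,-4.3]},
    {"fingers": 40,"travel": [0,-0.7,0],"dr": [0,0,-6]},
    {"fingers": 40,"travel": [0,-0.9,0],"dr": [0,0,-7.7]},
    {"fingers": 40,"travel": [0.1,-1.1,0],"dr": [0,0,-9.4]},
    {"fingers": 40,"travel": [0.1,-1.25,0],"dr": [0,0,-11.1]},
    {"fingers": 40,"travel": [0.1,-1.25,0],"dr": [0,0,-12.8]},
    {"fingers": 40,"travel": [0.1,-1.25,0],"dr": [0,0,-14.5]},
    {"fingers": 40,"travel": [0.1,-1.25,0],"dr": [0,0,-16.2]}
  ]
}}

```text
t: 6.45
tcp_pos: [0.5, -0.1703, 0.0855]
tool_rot: [-180.0, 0.0, 85.5]
wrist_force: [-1.0, 0.1, -1.8]
gripper_width: 0.0592
finger_force: 54.1
```

```bash
python3 - <<'E'
from h import *
st();plan([(.50,-.17,.018,105),(.50,-.17,.0117,105)]);
E
```

```text
t 6.45 tcp [0.5, -0.1703, 0.0855] rot [-180.0, 0.02, 85.52] F [-1.0, 0.1, -1.8] j [59.0, 17.0, -48.0, 109.0, 14.0, 61.0, 0.0] w 59.2 ff 54.1
[0.01, -0.0, 2.7] [-0.0, 0.0, -3.25]
[0.01, -0.0, 2.95] [-0.0, 0.0, -3.25]
```

Emit:
{"method": "arm_command", "body": {
  "rows": [
    {"fingers": 40,"travel": [0,0,0.2],"dr": [0,0,-1.3]},
    {"fingers": 40,"travel": [0,0,0.8],"dr": [0,0,-2.6]},
    {"fingers": 40,"travel": [0,0,1.5],"dr": [0,0,-3.25]},
    {"fingers": 40,"travel": [0,0,2.1],"dr": [0,0,-3.25]},
    {"fingers": 40,"travel": [0,0,2.6],"dr": [0,0,-3.25]},
    {"fingers": 40,"travel": [0,0,2.85],"dr": [0,0,-3.25]},
    {"fingers": 40,"travel": [0,0,2.95],"dr": [0,0,-3.25]},
    {"fingers": 40,"travel": [0,0,2.95],"dr": [0,0,-3.25]},
    {"fingers": 85,"travel": [0,0,2.95],"dr": [0,0,-3.25]},
    {"fingers": 85,"travel": [0,0,2.95],"dr": [0,0,-3.25]}
  ]
}}

```text
t: 7.7
tcp_pos: [0.5005, -0.1704, 0.0117]
tool_rot: [180.0, 0.0, 104.7]
wrist_force: [0.6, 0.1, -0.5]
gripper_width: 0.0848
finger_force: 0.0
```

Emit:
{"method": "arm_command", "body": {
  "rows": [
    {"fingers": 85,"travel": [0,0,0],"dr": [0,0,0]},
    {"fingers": 85,"travel": [0,0,0],"dr": [0,0,0]},
    {"fingers": 85,"travel": [0,0,-0.5],"dr": [0,0,0]},
    {"fingers": 85,"travel": [0,0,-1.5],"dr": [0,0,0]},
    {"fingers": 85,"travel": [0,0,-2.5],"dr": [0,0,0]},
    {"fingers": 85,"travel": [0,0,-3.5],"dr": [0,0,0]},
    {"fingers": 60,"travel": [0,0,-5],"dr": [0,0,0]},
    {"fingers": 50,"travel": [0,0,-6],"dr": [0,0,0]},
    {"fingers": 50,"travel": [0,0,-6],"dr": [0,0,0]},
    {"fingers": 50,"travel": [0,0,-6],"dr": [0,0,0]}
  ]
}}

```text
t: 8.95
tcp_pos: [0.4995, -0.1701, 0.1609]
tool_rot: [-180.0, -0.0, 104.7]
wrist_force: [0.5, -0.3, 0.1]
gripper_width: 0.0503
finger_force: 0.0
```

```bash
cat >> h.py <<'E'
def cup(f=None,xl=(.4,.65),yl=(-.3,.15),z0=0):
    c,W,s=grab('wrist',f)
    hsv=cv2.cvtColor(c['frame'],cv2.COLOR_RGB2HSV).astype(int);x,y,z=W[...,0],W[...,1],W[...,2]
    b=(x>xl[0])&(x<xl[1])&(y>yl[0])&(y<yl[1])
    rim=(z>.050+z0)&(z<.058+z0)&b;p=W[rim][:,:2].astype(np.float32)
    cc=cv2.minEnclosingCircle(p) if len(p) else None;print('rim',len(p),cc,np.median(z[rim]))
    red=((hsv[...,0]<8)|(hsv[...,0]>172))&(hsv[...,1]>170)&b&(z>.02+z0)
    if red.any():
        g=np.median(W[red],0);r=cv2.minAreaRect(W[red][:,:2].astype(np.float32));print('grip',red.sum(),g.round(4),r);
        if cc: d=np.array(r[0])-cc[0];print('yaw',np.degrees(np.arctan2(d[1],d[0])),'dist',np.hypot(*d))
E
python3 - <<'E'
from h import *
st();cup('w2.png')
E
```

```text
t 8.95 tcp [0.4995, -0.1701, 0.1609] rot [-179.95, -0.0, 104.69] F [0.5, -0.3, 0.1] j [65.0, 12.0, -54.0, 104.0, 10.0, 69.0, 22.0] w 50.3 ff 0.0
rim 820 ((0.49903103709220886, -0.17018450796604156), 0.030860211700201035) 0.05316917455107917
grip 1134 [ 0.4685 -0.0526  0.0336] ((0.46860161423683167, -0.05355621129274368), (0.015220406465232372, 0.052564837038517), 14.09776782989502)
yaw 104.62301272333994 dist 0.12053260704152274
```

```bash
python3 - <<'E'
from h import *
plan([(.4687,-.0536,.10,104.6),(.4687,-.0536,.012,104.6)])
E
```

```text
[4.81, -0.0, 2.42] [-0.01, -0.01, 0.01]
[4.81, 0.0, 5.94] [-0.01, -0.01, 0.01]
```

Emit:
{"method": "arm_command", "body": {
  "rows": [
    {"fingers": 50,"travel": [2.2,0,0],"dr": [0,0,0]},
    {"fingers": 50,"travel": [4,0,0.3],"dr": [0,0,0]},
    {"fingers": 50,"travel": [4.8,0,1.5],"dr": [0,0,0]},
    {"fingers": 50,"travel": [4.8,0,2.7],"dr": [0,0,0]},
    {"fingers": 50,"travel": [4.8,0,4],"dr": [0,0,0]},
    {"fingers": 50,"travel": [4.8,0,5],"dr": [0,0,0]},
    {"fingers": 50,"travel": [4.8,0,5.7],"dr": [0,0,0]},
    {"fingers": 50,"travel": [4.8,0,5.95],"dr": [0,0,0]},
    {"fingers": 50,"travel": [4.8,0,5.95],"dr": [0,0,0]},
    {"fingers": 5,"travel": [4.8,0,5.95],"dr": [0,0,0]}
  ],
  "grip_force": 100
}}

```text
t: 10.25
tcp_pos: [0.4701, -0.0541, 0.0131]
tool_rot: [180.0, 0.0, 104.7]
wrist_force: [-0.5, 0.5, -0.1]
gripper_width: 0.0329
finger_force: 0.0
```

Emit:
{"method": "arm_command", "body": {
  "rows": [
    {"fingers": 5,"travel": [0,0,0],"dr": [0,0,0]},
    {"fingers": 5,"travel": [0,0,0],"dr": [0,0,0]},
    {"fingers": 5,"travel": [0,0,0],"dr": [0,0,0]},
    {"fingers": 5,"travel": [0,0,0],"dr": [0,0,0]},
    {"fingers": 5,"travel": [0,0,-0.2],"dr": [0,0,0]},
    {"fingers": 5,"travel": [0,0,-0.4],"dr": [0,0,0]},
    {"fingers": 5,"travel": [0,0,-0.6],"dr": [0,0,0]},
    {"fingers": 5,"travel": [0,0,-0.8],"dr": [0,0,0]},
    {"fingers": 5,"travel": [0,0,-0.8],"dr": [0,0,0]},
    {"fingers": 5,"travel": [0,0,-0.8],"dr": [0,0,0]}
  ]
}}

```text
t: 11.5
tcp_pos: [0.4695, -0.0542, 0.0325]
tool_rot: [-180.0, 0.0, 104.7]
wrist_force: [0.5, 0.5, -2.0]
gripper_width: 0.0139
finger_force: 97.6
```

```bash
python3 - <<'E'
from h import *
st()
# rear view: side camera check of cup height
c,W,s=grab('side')
x,y,z=W[...,0],W[...,1],W[...,2]
m=(x>.46)&(x<.54)&(y>-.21)&(y<-.13)&(z>.02)&(z<.09);print(m.sum(),np.percentile(z[m],[50,90,97,100]).round(4))
top=m&(z>np.percentile(z[m],97)-.008);P=W[top];A=np.c_[P[:,:2],np.ones(len(P))];print(len(P),cv2.minEnclosingCircle(P[:,:2].astype(np.float32)),np.linalg.lstsq(A,P[:,2],rcond=None)[0])
# hopper from top
E
```

```text
t 11.50 tcp [0.4695, -0.0542, 0.0325] rot [-179.99, 0.0, 104.68] F [0.5, 0.5, -2.0] j [55.0, 16.0, -56.0, 118.0, 17.0, 54.0, 5.0] w 13.9 ff 97.6
389 [0.0524 0.0682 0.0703 0.0726]
98 ((0.4986988604068756, -0.16669461131095886), 0.03285960853099823) [-0.01006365 -0.00493982  0.0713269 ]
```

```bash
python3 - <<'E'
from h import *
plan([(.48,-.11,.0325,147),(.48,-.11,.0325,189.5)])
W=np.load('/tmp/side.npy');x,y,z=W[...,0],W[...,1],W[...,2]
m=(z>.012)&(x>.52)&(x<.72)&(y>-.17)&(y<.12)&(z<.2)
H,_,_=np.histogram2d(x[m],y[m],bins=[np.arange(.52,.73,.02),np.arange(-.17,.13,.02)]);print(H.astype(int))
E
```

```text
[-2.27, -0.16, -0.0] [-0.0, -0.0, -7.05]
[-2.27, -0.16, -0.0] [-0.0, -0.0, -14.14]
[[ 35   1   0   0   0   0   4   9   0   0   0   0   0   0   0]
 [  0   0   0   0   0   0   0   0   0   2  16  73  70  40  22]
 [  0   0   0   0   0   0   0   4  29  63  91  81 117 117  17]
 [  0   0   0   0   0   0   0  23  30  25  22   2   6  69  31]
 [  0   0   0   0   0   0   0  15  12  18   2   1   0  20  19]
 [  0   0   0   0   0   0   0   6  29   2   0   0   0  22  14]
 [  0   0   0   0   0   0   0   3  14   1   5   0   0  17  40]
 [  0   0   0   0   0   0   0   0   0   1   8   1   0  14   1]
 [  0   0   0   0   0   0   0   0   0   0   0   0   0   0   0]
 [  0   0   0   0   0   0   0   0   0   0   0   0   0   1   0]]
```

Emit:
{"method": "arm_command", "body": {
  "rows": [
    {"fingers": 5,"travel": [-0.2,0,0],"dr": [0,0,-1]},
    {"fingers": 5,"travel": [-0.5,0,0],"dr": [0,0,-2.5]},
    {"fingers": 5,"travel": [-0.8,0,0],"dr": [0,0,-4.1]},
    {"fingers": 5,"travel": [-1.1,-0.1,0],"dr": [0,0,-5.7]},
    {"fingers": 5,"travel": [-1.4,-0.1,0],"dr": [0,0,-7.3]},
    {"fingers": 5,"travel": [-1.7,-0.1,0],"dr": [0,0,-9]},
    {"fingers": 5,"travel": [-2,-0.15,0],"dr": [0,0,-10.7]},
    {"fingers": 5,"travel": [-2.25,-0.15,0],"dr": [0,0,-12.4]},
    {"fingers": 5,"travel": [-2.25,-0.15,0],"dr": [0,0,-13.6]},
    {"fingers": 5,"travel": [-2.25,-0.15,0],"dr": [0,0,-14.1]}
  ]
}}

```text
t: 12.8
tcp_pos: [0.4798, -0.1097, 0.0322]
tool_rot: [180.0, -0.1, -170.6]
wrist_force: [-0.1, 0.7, -2.2]
gripper_width: 0.0137
finger_force: 97.7
```

```bash
python3 - <<'E'
from h import *
st();cup('w3.png',yl=(-.17,-.04),z0=.0195)
c,W,s=grab('side');x,y,z=W[...,0],W[...,1],W[...,2]
W2=np.load('/tmp/wrist.npy')
f=np.load('/tmp/wrist_f.npy');h=cv2.cvtColor(f,cv2.COLOR_RGB2HSV).astype(int)
m=(h[...,0]>12)&(h[...,0]<30)&(h[...,1]>110)&(W2[...,2]>.084)&(W2[...,2]<.12)&(W2[...,0]>.5)
P=W2[m];print(len(P),P.min(0),P.max(0))
b=P[(P[:,2]<.105)];print(len(b))
E
```

```text
t 12.80 tcp [0.4798, -0.1097, 0.0322] rot [179.97, -0.05, -170.6] F [-0.1, 0.7, -2.2] j [71.0, 28.0, -71.0, 115.0, 31.0, 59.0, 85.0] w 13.7 ff 97.7
rim 922 ((0.46731463074684143, -0.11110399663448334), 0.03681226447224617) 0.0751366466111892
grip 3018 [ 0.4731 -0.1103  0.0522] ((0.47799384593963623, -0.1095312088727951), (0.05505800619721413, 0.015494265593588352), 9.978866577148438)
yaw 8.378042867880099 dist 0.010794410520141224Traceback (most recent call last):
  File "<stdin>", line 7, in <module>
    return umr_minimum(a, axis, None, out, keepdims, initial, where)
ValueError: zero-size array to reduction operation minimum which has no identity
```

View pics/w3.png

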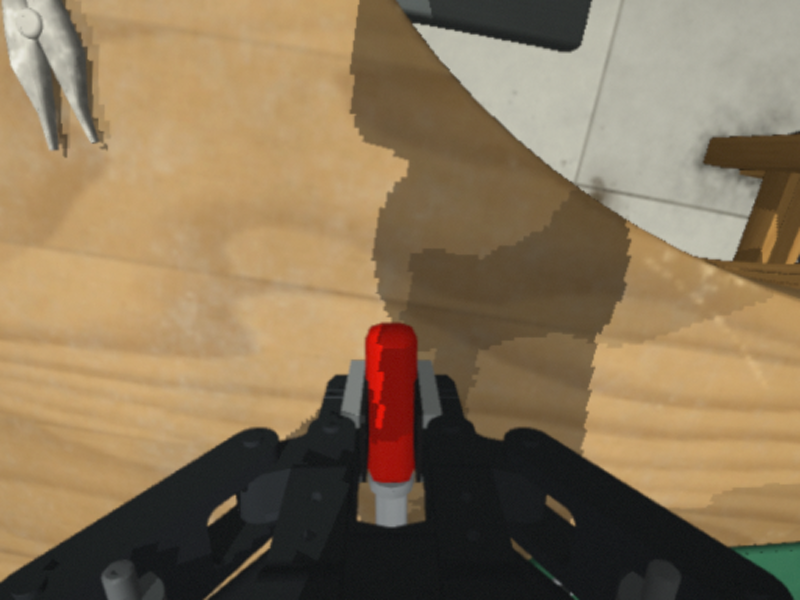

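```bash
python3 - <<'E'
from h import *
from scipy.optimize import least_squares as ls
W=np.load('/tmp/side.npy');f=np.load('/tmp/side_f.npy');h=cv2.cvtColor(f,cv2.COLOR_RGB2HSV).astype(int)
x,y,z=W[...,0],W[...,1],W[...,2]
m=(h[...,0]>12)&(h[...,0]<30)&(h[...,1]>110)&(z>.085)&(z<.106)&(x>.5)&(x<.7)&(y>-.05)&(y<.12)
P=W[m];print(len(P),P.min(0),P.max(0))
r=ls(lambda q:np.hypot(P[:,0]-q[0],P[:,1]-q[1])-.0425,[.608,.017],loss='soft_l1',f_scale=.002);print('collar',r.x,np.abs(r.fun).mean())
m=(z>.055)&(z<.085)&(x>.52)&(x<.66)&(y>-.16)&(y<-.03);P=W[m];print(len(P),np.percentile(P[:,2],[50,90,97,100]).round(4))
T=P[P[:,2]>np.percentile(P[:,2],97)-.007];print('cup',cv2.minEnclosingCircle(T[:,:2].astype(np.float32)))
o=P[P[:,2]<np.percentile(P[:,2],97)-.007]
r=ls(lambda q:np.hypot(T[:,0]-q[0],T[:,1]-q[1])-.0305,[.598,-.09],loss='soft_l1',f_scale=.002);print('cupfit',r.x,np.abs(r.fun).mean())
plan([(.4895,-.003,.0325,189.5)])
cv2.imwrite('pics/side3.png',cv2.resize(f[120:240,150:330][:,:,::-1],(800,533),interpolation=cv2.INTER_CUBIC))
E
```

```text
62 [ 0.56490143 -0.01480504  0.08535006] [0.59415825 0.04665066 0.1057702 ]
collar [0.61317339 0.02259475] 0.0019667599614715064
156 [0.0637 0.0701 0.0716 0.0734]
cup ((0.5960801243782043, -0.0885511189699173), 0.03284945338964462)
cupfit [ 0.59636397 -0.08687332] 0.0022808409732016787
[-1.07, 4.15, -0.01] [0.0, -0.01, -0.04]
```

View pics/side3.png

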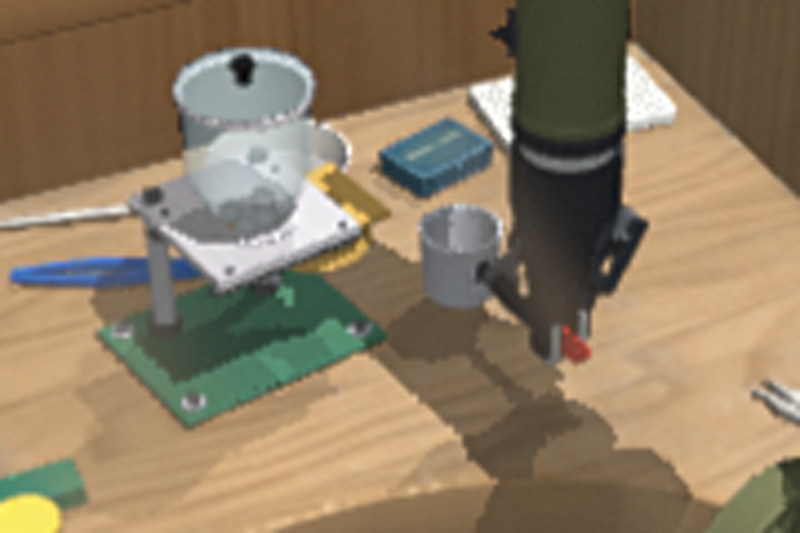

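```bash
python3 - <<'E'
from h import *
from scipy.optimize import least_squares as ls
for n in ['top','side']:
    c,W,s=grab(n);f=c['frame'];h=cv2.cvtColor(f,cv2.COLOR_RGB2HSV).astype(int)
    x,y,z=W[...,0],W[...,1],W[...,2]
    m=(z>.243)&(z<.258)&(x>.53)&(x<.68)&(y>-.02)&(y<.15);P=W[m]
    r=ls(lambda q:np.hypot(P[:,0]-q[0],P[:,1]-q[1])-.045,[.60,.066],loss='soft_l1',f_scale=.001);print(n,'bin',len(P),r.x,np.abs(r.fun).mean())
    # deck front edge & plate front edge: lowest x per y bin
    for nm,mm,off in [('deck',(z>.11)&(z<.13)&(h[...,1]<45)&(x>.5)&(x<.64)&(y>-.02)&(y<.14),.047),('plate',(h[...,0]>55)&(h[...,0]<92)&(h[...,1]>90)&(z>-.005)&(z<.02)&(x>.52)&(x<.68)&(y>-.05)&(y<.18),.037)]:
        P=W[mm]
        if len(P)<50: continue
        hull=cv2.convexHull(P[:,:2].astype(np.float32))[:,0]
        e=[(np.linalg.norm(hull[i]-hull[i-1]),hull[i-1].round(4).tolist(),hull[i].round(4).tolist()) for i in range(len(hull))]
        bins=np.arange(P[:,1].min()+.015,P[:,1].max()-.015,.006)
        L=np.array([(P[(P[:,1]>=b)&(P[:,1]<b+.006),0].min(),b+.003) for b in bins if ((P[:,1]>=b)&(P[:,1]<b+.006)).any()])
        k,c0=np.polyfit(L[:,1],L[:,0],1);k,c0=np.polyfit(*L[np.abs(L[:,0]-k*L[:,1]-c0)<.003].T[::-1],1)
        t=np.arctan(-k);print(n,nm,'yaw',np.degrees(t),'yrange',P[:,1].min(),P[:,1].max(),'origin x at y=.066:',c0+k*.066+off/np.cos(t)) 
E
```

```text
top bin 52 [0.62616289 0.10154927] 0.003455238690794538
top deck yaw 10.321812515775925 yrange 0.0024170191493876614 0.12400742064651557 origin x at y=.066: 0.5998030017178146
top plate yaw 10.707618641081046 yrange -0.01951000945769061 0.16314300698875123 origin x at y=.066: 0.6022199574146996
side bin 22 [0.57895159 0.02895497] 0.0031621502078475524
side deck yaw 9.319915158257173 yrange 0.00224121817909978 0.1348863294849007 origin x at y=.066: 0.5997830176438051
side plate yaw 10.70945151585149 yrange -0.018083354740244695 0.12132757257271531 origin x at y=.066: 0.6025476220743344
```

```bash
python3 - <<'E'
from h import *
plan([(.4938,-.0018,.0325,190)])
E
```

```text
[-1.24, 4.17, -0.01] [0.0, -0.01, -0.13]
```

Emit:
{"method": "arm_command", "body": {
  "rows": [
    {"fingers": 5,"travel": [-0.3,0.5,0],"dr": [0,0,0]},
    {"fingers": 5,"travel": [-0.6,1,0],"dr": [0,0,0]},
    {"fingers": 5,"travel": [-1,1.5,0],"dr": [0,0,0]},
    {"fingers": 5,"travel": [-1.25,2,0],"dr": [0,0,0]},
    {"fingers": 5,"travel": [-1.25,2.5,0],"dr": [0,0,0]},
    {"fingers": 5,"travel": [-1.25,3,0],"dr": [0,0,0]},
    {"fingers": 5,"travel": [-1.25,3.5,0],"dr": [0,0,0]},
    {"fingers": 5,"travel": [-1.25,3.9,0],"dr": [0,0,0]},
    {"fingers": 5,"travel": [-1.25,4.15,0],"dr": [0,0,0]},
    {"fingers": 5,"travel": [-1.25,4.15,0],"dr": [0,0,0]}
  ]
}}

```text
t: 14.25
tcp_pos: [0.4943, -0.0017, 0.0326]
tool_rot: [-180.0, -0.0, -170.7]
wrist_force: [0.8, 0.4, -2.9]
gripper_width: 0.0138
finger_force: 97.7
```

```bash
python3 - <<'E'
from h import *
st();plan([(.4938,-.0018,.05,190),(.4938,-.0018,.06,190)])
c,W,s=grab('side');f=c['frame']
cv2.imwrite('pics/side4.png',cv2.resize(f[120:240,150:330][:,:,::-1],(800,533),interpolation=cv2.INTER_CUBIC))
E
```

```text
t 14.25 tcp [0.4943, -0.0017, 0.0326] rot [-179.98, -0.0, -170.68] F [0.8, 0.4, -2.9] j [58.0, 28.0, -70.0, 115.0, 31.0, 59.0, 72.0] w 13.8 ff 97.7
[0.02, 0.0, -0.7] [-0.0, -0.0, -0.11]
[0.02, 0.0, -1.1] [-0.0, -0.0, -0.11]
```

View pics/side4.png

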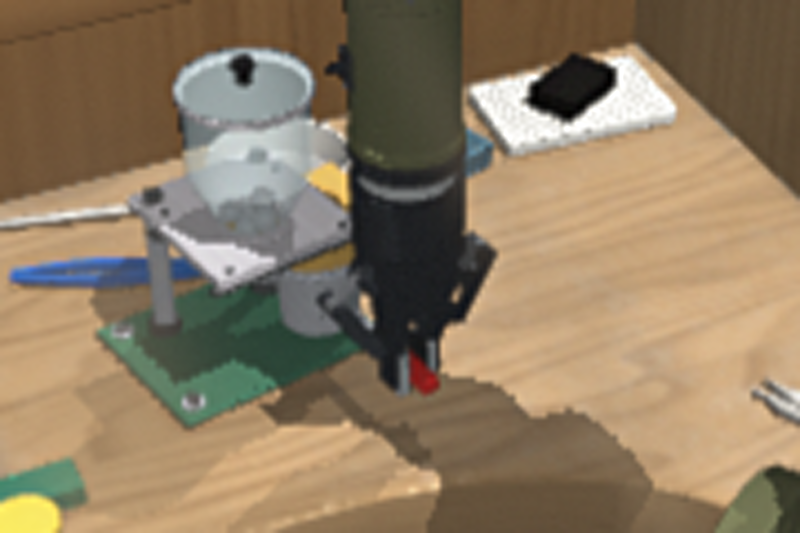

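Emit:
{"method": "arm_command", "body": {
  "rows": [
    {"fingers": 5,"travel": [0,0,-0.15],"dr": [0,0,0]},
    {"fingers": 5,"travel": [0,0,-0.3],"dr": [0,0,0]},
    {"fingers": 5,"travel": [0,0,-0.45],"dr": [0,0,0]},
    {"fingers": 5,"travel": [0,0,-0.6],"dr": [0,0,0]},
    {"fingers": 5,"travel": [0,0,-0.7],"dr": [0,0,0]},
    {"fingers": 5,"travel": [0,0,-0.75],"dr": [0,0,0]},
    {"fingers": 5,"travel": [0,0,-0.8],"dr": [0,0,0]},
    {"fingers": 5,"travel": [0,0,-0.85],"dr": [0,0,0]},
    {"fingers": 5,"travel": [0,0,-0.9],"dr": [0,0,0]},
    {"fingers": 5,"travel": [0,0,-0.9],"dr": [0,0,0]}
  ]
}}

```text
t: 15.55
tcp_pos: [0.4944, -0.002, 0.0551]
tool_rot: [-180.0, 0.0, -170.7]
wrist_force: [0.4, 0.4, -1.7]
gripper_width: 0.0137
finger_force: 97.7
```

```bash
python3 - <<'E'
from h import *
st()
E
```

```text
t 15.55 tcp [0.4944, -0.002, 0.0551] rot [-179.99, 0.01, -170.71] F [0.4, 0.4, -1.7] j [60.0, 26.0, -72.0, 114.0, 28.0, 61.0, 74.0] w 13.7 ff 97.7
```

Emit:
{"method": "arm_command", "body": {
  "rows": [
    {"fingers": 5,"travel": [0,0,-0.1],"dr": [0,0,0]},
    {"fingers": 5,"travel": [0,0,-0.2],"dr": [0,0,0]},
    {"fingers": 5,"travel": [0,0.2,-0.2],"dr": [0,0,0]},
    {"fingers": 5,"travel": [0,0.4,-0.2],"dr": [0,0,0]},
    {"fingers": 5,"travel": [0,0.6,-0.2],"dr": [0,0,0]},
    {"fingers": 5,"travel": [0,0.8,-0.2],"dr": [0,0,0]},
    {"fingers": 5,"travel": [0,1,-0.2],"dr": [0,0,0]},
    {"fingers": 5,"travel": [0,1.2,-0.2],"dr": [0,0,0]},
    {"fingers": 5,"travel": [0,1.4,-0.2],"dr": [0,0,0]},
    {"fingers": 5,"travel": [0,1.6,-0.2],"dr": [0,0,0]}
  ]
}}

```text
t: 16.8
tcp_pos: [0.4875, 0.0377, 0.0598]
tool_rot: [-180.0, -0.0, -170.7]
wrist_force: [-1.7, -1.5, -3.6]
gripper_width: 0.014
finger_force: 97.8
```

```bash
python3 - <<'E'
from h import *
st()
E
```

```text
t 16.80 tcp [0.4875, 0.0377, 0.0598] rot [-180.0, -0.03, -170.71] F [-1.7, -1.5, -3.6] j [57.0, 25.0, -73.0, 115.0, 27.0, 61.0, 70.0] w 14.0 ff 97.8
```

Emit:
{"method": "arm_command", "body": {
  "rows": [
    {"fingers": 5,"travel": [0,0.15,0],"dr": [0,0,0]},
    {"fingers": 5,"travel": [0,0.3,0],"dr": [0,0,0]},
    {"fingers": 5,"travel": [0,0.4,0],"dr": [0,0,0]},
    {"fingers": 5,"travel": [0,0.5,0],"dr": [0,0,0]},
    {"fingers": 5,"travel": [0,0.5,0],"dr": [0,0,0]},
    {"fingers": 5,"travel": [0,0.5,0],"dr": [0,0,0]},
    {"fingers": 5,"travel": [0,0.5,0],"dr": [0,0,0]},
    {"fingers": 5,"travel": [0,0.5,0],"dr": [0,0,0]},
    {"fingers": 5,"travel": [0,0.5,0],"dr": [0,0,0]},
    {"fingers": 5,"travel": [0,0.5,0],"dr": [0,0,0]}
  ]
}}

```text
t: 18.05
tcp_pos: [0.486, 0.0499, 0.0601]
tool_rot: [180.0, 0.0, -170.7]
wrist_force: [0.6, 0.6, -3.2]
gripper_width: 0.0139
finger_force: 97.9
```

```bash
python3 - <<'E'
from h import *
st()
c,W,s=grab('side');f=c['frame']
a=cv2.resize(f[110:230,140:300][:,:,::-1],(800,600),interpolation=cv2.INTER_CUBIC);cv2.imwrite('pics/side5.png',a)
E
```

```text
t 18.05 tcp [0.486, 0.0499, 0.0601] rot [180.0, 0.01, -170.71] F [0.6, 0.6, -3.2] j [55.0, 24.0, -73.0, 115.0, 27.0, 61.0, 69.0] w 13.9 ff 97.9
```

View pics/side5.png

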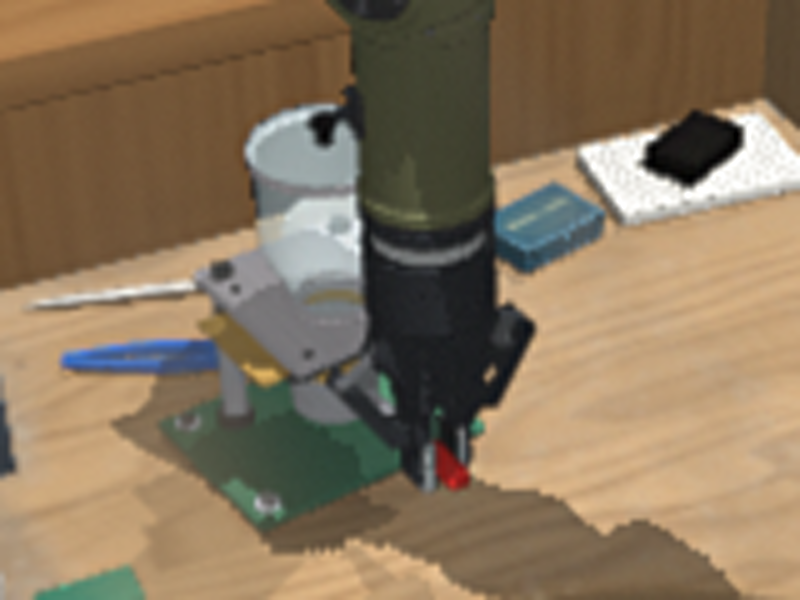

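Emit:
{"method": "arm_command", "body": {
  "rows": [
    {"fingers": 5,"travel": [0,0.1,0],"dr": [0,0,0]},
    {"fingers": 5,"travel": [0,0.1,0],"dr": [0,0,0]},
    {"fingers": 5,"travel": [0,0.1,0],"dr": [0,0,0]},
    {"fingers": 5,"travel": [0,-0.1,0],"dr": [0,0,0]},
    {"fingers": 5,"travel": [0,-0.3,0],"dr": [0,0,0]},
    {"fingers": 5,"travel": [0,-0.5,0],"dr": [0,0,0]},
    {"fingers": 5,"travel": [0,-0.7,0],"dr": [0,0,0]},
    {"fingers": 5,"travel": [0,-0.9,0],"dr": [0,0,0]},
    {"fingers": 5,"travel": [0,-1.1,0],"dr": [0,0,0]},
    {"fingers": 5,"travel": [0,-1.3,0],"dr": [0,0,0]}
  ]
}}

```text
t: 19.35
tcp_pos: [0.4912, 0.0174, 0.06]
tool_rot: [-180.0, -0.0, -170.7]
wrist_force: [-0.3, 1.2, -2.7]
gripper_width: 0.0137
finger_force: 97.9
```

Emit:
{"method": "arm_command", "body": {
  "rows": [
    {"fingers": 5,"travel": [0,-0.2,0],"dr": [0,0,0]},
    {"fingers": 5,"travel": [0,-0.4,0],"dr": [0,0,0]},
    {"fingers": 5,"travel": [0,-0.6,0],"dr": [0,0,0]},
    {"fingers": 5,"travel": [0,-0.7,0],"dr": [0,0,0]},
    {"fingers": 5,"travel": [0,-0.75,0],"dr": [0,0,0]},
    {"fingers": 5,"travel": [0,-0.8,0],"dr": [0,0,0]},
    {"fingers": 5,"travel": [0,-0.85,0],"dr": [0,0,0]},
    {"fingers": 5,"travel": [0,-0.9,0],"dr": [0,0,0]},
    {"fingers": 5,"travel": [0,-0.9,0],"dr": [0,0,0]},
    {"fingers": 5,"travel": [0,-0.9,0],"dr": [0,0,0]}
  ]
}}

```text
t: 20.6
tcp_pos: [0.4948, -0.0046, 0.06]
tool_rot: [-180.0, -0.0, -170.7]
wrist_force: [0.3, 0.8, -3.7]
gripper_width: 0.0139
finger_force: 97.9
```

```bash
python3 - <<'E'
from h import *
st()
E
```

```text
t 20.60 tcp [0.4948, -0.0046, 0.06] rot [-179.99, -0.0, -170.73] F [0.3, 0.8, -3.7] j [61.0, 25.0, -73.0, 114.0, 28.0, 61.0, 75.0] w 13.9 ff 97.9
```

Now small steps right, watching the force for the stop.

Emit:
{"method": "arm_command", "body": {
  "rows": [
    {"fingers": 5,"travel": [0,-0.05,0],"dr": [0,0,0]},
    {"fingers": 5,"travel": [0,-0.1,0],"dr": [0,0,0]},
    {"fingers": 5,"travel": [0,-0.15,0],"dr": [0,0,0]},
    {"fingers": 5,"travel": [0,-0.15,0],"dr": [0,0,0]},
    {"fingers": 5,"travel": [0,-0.15,0],"dr": [0,0,0]},
    {"fingers": 5,"travel": [0,-0.15,0],"dr": [0,0,0]},
    {"fingers": 5,"travel": [0,-0.15,0],"dr": [0,0,0]},
    {"fingers": 5,"travel": [0,-0.15,0],"dr": [0,0,0]},
    {"fingers": 5,"travel": [0,-0.15,0],"dr": [0,0,0]},
    {"fingers": 5,"travel": [0,-0.15,0],"dr": [0,0,0]}
  ]
}}

```text
t: 21.85
tcp_pos: [0.4952, -0.0081, 0.06]
tool_rot: [180.0, -0.0, -170.7]
wrist_force: [-1.3, 3.8, -3.0]
gripper_width: 0.0137
finger_force: 98.0
```

Emit:
{"method": "arm_command", "body": {
  "rows": [
    {"fingers": 5,"travel": [0,-0.05,0],"dr": [0,0,0]},
    {"fingers": 5,"travel": [0,-0.1,0],"dr": [0,0,0]},
    {"fingers": 5,"travel": [0,-0.1,0],"dr": [0,0,0]},
    {"fingers": 5,"travel": [0,-0.1,0],"dr": [0,0,0]},
    {"fingers": 5,"travel": [0,-0.1,0],"dr": [0,0,0]},
    {"fingers": 5,"travel": [0,-0.1,0],"dr": [0,0,0]},
    {"fingers": 5,"travel": [0,-0.1,0],"dr": [0,0,0]},
    {"fingers": 5,"travel": [0,-0.1,0],"dr": [0,0,0]},
    {"fingers": 5,"travel": [0,-0.1,0],"dr": [0,0,0]},
    {"fingers": 5,"travel": [0,-0.1,0],"dr": [0,0,0]}
  ]
}}

```text
t: 23.1
tcp_pos: [0.4953, -0.0096, 0.0599]
tool_rot: [179.9, -0.0, -170.6]
wrist_force: [-2.5, 5.0, -2.7]
gripper_width: 0.0135
finger_force: 98.2
```

Emit:
{"method": "arm_command", "body": {
  "rows": [
    {"fingers": 5,"travel": [0,-0.06,0],"dr": [0,0,0]},
    {"fingers": 5,"travel": [0,-0.12,0],"dr": [0,0,0]},
    {"fingers": 5,"travel": [0,-0.12,0],"dr": [0,0,0]},
    {"fingers": 5,"travel": [0,-0.12,0],"dr": [0,0,0]},
    {"fingers": 5,"travel": [0,-0.12,0],"dr": [0,0,0]},
    {"fingers": 5,"travel": [0,-0.12,0],"dr": [0,0,0]},
    {"fingers": 5,"travel": [0,-0.12,0],"dr": [0,0,0]},
    {"fingers": 5,"travel": [0,-0.12,0],"dr": [0,0,0]},
    {"fingers": 5,"travel": [0,-0.12,0],"dr": [0,0,0]},
    {"fingers": 5,"travel": [0,-0.12,0],"dr": [0,0,0]}
  ]
}}

```text
t: 24.35
tcp_pos: [0.4952, -0.0111, 0.0598]
tool_rot: [179.8, -0.1, -170.5]
wrist_force: [-2.8, 8.2, -3.0]
gripper_width: 0.014
finger_force: 98.6
```

```bash
python3 - <<'E'
from h import *
st()
from scipy.optimize import least_squares as ls
c,W,s=grab('top');f=c['frame'];h=cv2.cvtColor(f,cv2.COLOR_RGB2HSV).astype(int);x,y,z=W[...,0],W[...,1],W[...,2]
m=(h[...,0]>12)&(h[...,0]<30)&(h[...,1]>120)&(x>.5)&(x<.7)&(y>-.1)&(y<.2)&(z>.1)&(z<.13)
print(m.sum(),W[m].min(0),W[m].max(0))
W0=np.load('/tmp/top.npy')
E
```

```text
t 24.35 tcp [0.4952, -0.0111, 0.0598] rot [179.85, -0.05, -170.49] F [-2.8, 8.2, -3.0] j [61.0, 26.0, -73.0, 114.0, 28.0, 61.0, 76.0] w 14.0 ff 98.6
99 [ 0.62935165 -0.01664585  0.11130657] [0.65307028 0.01742559 0.11889309]
```

Emit:
{"method": "arm_command", "body": {
  "rows": [
    {"fingers": 5,"travel": [0,0.15,0],"dr": [0,0,0]},
    {"fingers": 5,"travel": [0,0.3,0],"dr": [0,0,0]},
    {"fingers": 5,"travel": [0,0.4,0],"dr": [0,0,0]},
    {"fingers": 5,"travel": [0,0.4,0.1],"dr": [0,0,0]},
    {"fingers": 5,"travel": [0,0.4,0.3],"dr": [0,0,0]},
    {"fingers": 5,"travel": [0,0.4,0.5],"dr": [0,0,0]},
    {"fingers": 5,"travel": [0,0.4,0.7],"dr": [0,0,0]},
    {"fingers": 5,"travel": [0,0.4,0.9],"dr": [0,0,0]},
    {"fingers": 5,"travel": [0,0.4,1.1],"dr": [0,0,0]},
    {"fingers": 5,"travel": [0,0.4,1.1],"dr": [0,0,0]}
  ]
}}

```text
t: 25.65
tcp_pos: [0.4943, -0.0037, 0.0321]
tool_rot: [180.0, -0.0, -170.7]
wrist_force: [0.4, -0.6, -4.0]
gripper_width: 0.0135
finger_force: 98.1
```

```bash
python3 - <<'E'
from h import *
st();plan([(.480,-.11,.0325,189),(.47,-.13,.0325,189),(.47,-.13,.0132,189)])
E
```

```text
t 25.65 tcp [0.4943, -0.0037, 0.0321] rot [179.99, -0.05, -170.7] F [0.4, -0.6, -4.0] j [58.0, 27.0, -70.0, 115.0, 30.0, 59.0, 73.0] w 13.5 ff 98.1
[1.25, -4.1, -0.02] [0.0, -0.01, 0.05]
[1.77, -4.83, -0.02] [0.0, -0.01, 0.05]
[1.77, -4.83, 0.76] [0.0, -0.01, 0.05]
```

Emit:
{"method": "arm_command", "body": {
  "rows": [
    {"fingers": 5,"travel": [0,-0.4,0],"dr": [0,0,0]},
    {"fingers": 5,"travel": [0,-0.8,0],"dr": [0,0,0]},
    {"fingers": 5,"travel": [0.1,-1.3,0],"dr": [0,0,0]},
    {"fingers": 5,"travel": [0.3,-1.8,0],"dr": [0,0,0]},
    {"fingers": 5,"travel": [0.5,-2.3,0],"dr": [0,0,0]},
    {"fingers": 5,"travel": [0.8,-2.9,0],"dr": [0,0,0]},
    {"fingers": 5,"travel": [1.1,-3.5,0],"dr": [0,0,0]},
    {"fingers": 5,"travel": [1.4,-4.1,0],"dr": [0,0,0]},
    {"fingers": 5,"travel": [1.6,-4.6,0],"dr": [0,0,0]},
    {"fingers": 5,"travel": [1.75,-4.85,0],"dr": [0,0,0]}
  ]
}}

```text
t: 26.9
tcp_pos: [0.4708, -0.1317, 0.0325]
tool_rot: [-180.0, -0.0, -170.8]
wrist_force: [0.2, -0.1, -2.6]
gripper_width: 0.0138
finger_force: 98.1
```

Emit:
{"method": "arm_command", "body": {
  "rows": [
    {"fingers": 5,"travel": [0,0,0],"dr": [0,0,0]},
    {"fingers": 5,"travel": [0,0,0.2],"dr": [0,0,0]},
    {"fingers": 5,"travel": [0,0,0.4],"dr": [0,0,0]},
    {"fingers": 5,"travel": [0,0,0.55],"dr": [0,0,0]},
    {"fingers": 5,"travel": [0,0,0.65],"dr": [0,0,0]},
    {"fingers": 5,"travel": [0,0,0.7],"dr": [0,0,0]},
    {"fingers": 5,"travel": [0,0,0.73],"dr": [0,0,0]},
    {"fingers": 5,"travel": [0,0,0.76],"dr": [0,0,0]},
    {"fingers": 5,"travel": [0,0,0.76],"dr": [0,0,0]},
    {"fingers": 5,"travel": [0,0,0.76],"dr": [0,0,0]}
  ]
}}

```text
t: 28.15
tcp_pos: [0.4711, -0.1305, 0.0137]
tool_rot: [-180.0, 0.0, -170.7]
wrist_force: [-1.4, 0.4, -0.3]
gripper_width: 0.0139
finger_force: 98.5
```

```bash
python3 - <<'E'
from h import *
st()
c,W,s=grab('side');f=c['frame']
x,y,z=W[...,0],W[...,1],W[...,2]
m=(z>.03)&(z<.085)&(x>.52)&(x<.66)&(y>-.16)&(y<-.06);P=W[m];print(len(P),np.percentile(P[:,2],[50,90,97,100]).round(4))
cv2.imwrite('pics/side6.png',cv2.resize(f[110:230,170:330][:,:,::-1],(800,600),interpolation=cv2.INTER_CUBIC))
E
```

```text
t 28.15 tcp [0.4711, -0.1305, 0.0137] rot [-179.99, 0.01, -170.71] F [-1.4, 0.4, -0.3] j [72.0, 29.0, -69.0, 117.0, 32.0, 57.0, 86.0] w 13.9 ff 98.5
212 [0.0431 0.0518 0.0532 0.0554]
```

View pics/side6.png

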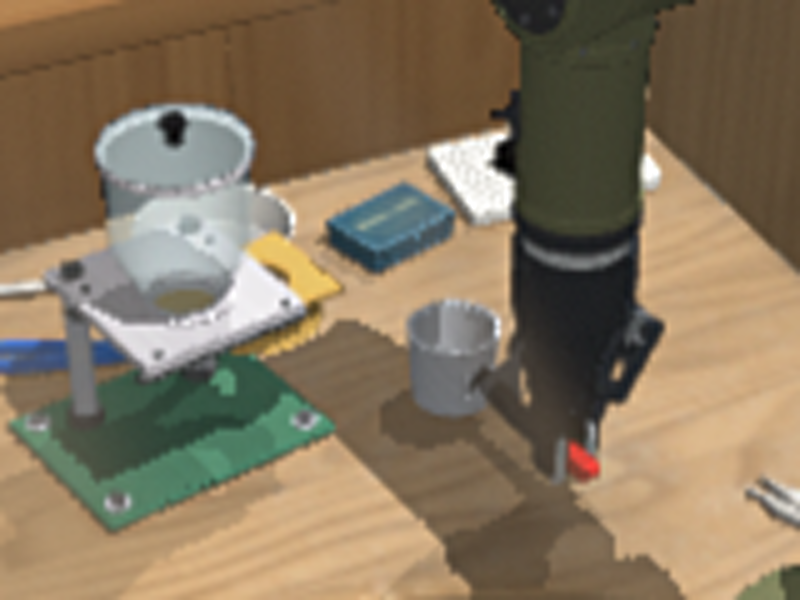

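Emit:
{"method": "arm_command", "body": {
  "rows": [
    {"fingers": 20,"travel": [0,0,0],"dr": [0,0,0]},
    {"fingers": 35,"travel": [0,0,0],"dr": [0,0,0]},
    {"fingers": 50,"travel": [0,0,0],"dr": [0,0,0]},
    {"fingers": 50,"travel": [0,0,0],"dr": [0,0,0]},
    {"fingers": 50,"travel": [0,0,-0.5],"dr": [0,0,0]},
    {"fingers": 50,"travel": [0,0,-1.5],"dr": [0,0,0]},
    {"fingers": 50,"travel": [0,0,-2.5],"dr": [0,0,0]},
    {"fingers": 50,"travel": [0,0,-4],"dr": [0,0,0]},
    {"fingers": 50,"travel": [0,0,-5.5],"dr": [0,0,0]},
    {"fingers": 50,"travel": [0,0,-7],"dr": [0,0,0]}
  ]
}}

```text
t: 29.45
tcp_pos: [0.4712, -0.1299, 0.1903]
tool_rot: [-180.0, 0.0, -170.7]
wrist_force: [-0.3, -0.6, 0.1]
gripper_width: 0.0501
finger_force: 0.0
```

```bash
python3 - <<'E'
from h import *
st();c,W,s=grab('top');f=c['frame'];h=cv2.cvtColor(f,cv2.COLOR_RGB2HSV).astype(int);x,y,z=W[...,0],W[...,1],W[...,2]
m=(h[...,0]>12)&(h[...,0]<30)&(h[...,1]>120)&(x>.5)&(x<.7)&(y>-.1)&(y<.2)&(z>.07)&(z<.135)
print('brass',m.sum(),W[m].min(0),W[m].max(0))
m=(z>.047)&(z<.062)&(x>.54)&(x<.64)&(y<-.06)&(y>-.16);print(m.sum(),cv2.minEnclosingCircle(W[m][:,:2].astype(np.float32)) if m.any() else '')
plan([(.455,-.16,.20,180)])
E
```

```text
t 29.45 tcp [0.4712, -0.1299, 0.1903] rot [-179.98, 0.01, -170.65] F [-0.3, -0.6, 0.1] j [86.0, 8.0, -78.0, 107.0, 8.0, 72.0, 106.0] w 50.1 ff 0.0
brass 385 [ 0.57363455 -0.0310434   0.08873401] [0.65237922 0.0173686  0.11982933]
69 ((0.5878210067749023, -0.11017186939716339), 0.030937548726797104)
[0.96, -1.06, -0.21] [-0.05, 0.06, 1.57]
```

```bash
python3 - <<'E'
from h import *
f=np.load('/tmp/top_f.npy');W=np.load('/tmp/top.npy')
d=np.hypot(W[...,0]-.588,W[...,1]+.11);v,u=np.unravel_index(np.nanargmin(np.where(np.isnan(d),9,d)),d.shape);print(u,v)
m=(d<.022);print(np.percentile(W[m][:,2],[5,25,50,75,95]).round(4))
a=cv2.resize(f[v-22:v+22,u-25:u+25][:,:,::-1],(400,352),interpolation=cv2.INTER_CUBIC)
b=cv2.resize(f[100:230,100:420][:,:,::-1],(800,325));o=np.zeros((600,800,3),np.uint8)
o[:275,:312]=cv2.resize(a,(312,275));o[275:]=b;cv2.imwrite('pics/fin.png',o)
E
```

```text
281 165
[0.0085 0.3299 0.6148 0.6317 0.6352]
```

View pics/fin.png

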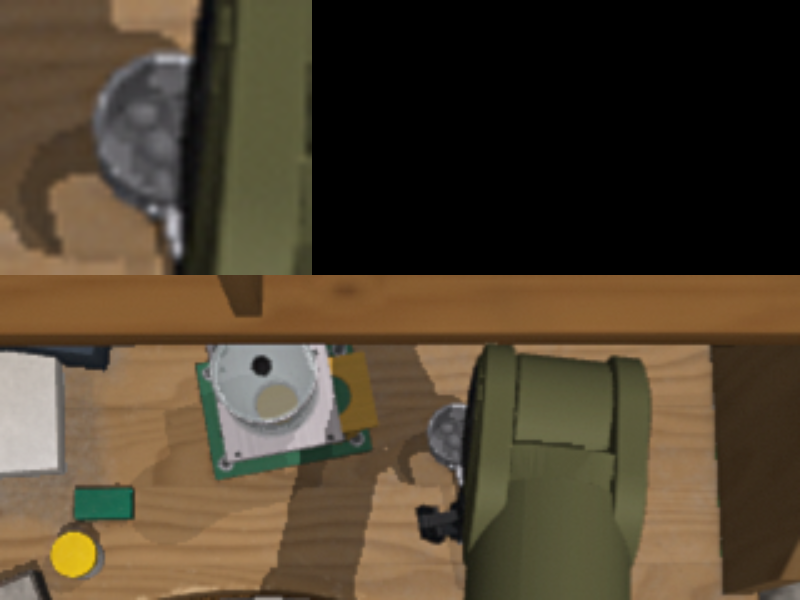

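```bash
python3 -c "
from bench import *
print(finish_job())"
```

```text
the job is handed in; nothing more can be done
None
```

The job is handed in at about 29.5 s: the cup stands upright on the bench to the right of the hopper, clear of it, with the shutter drawn back to its right-hand stop and the bin empty. I did not count all six balls: the arm hid part of the cup, but several show in it, the weight rose by about six balls' worth and no stray ball showed in the last pictures.

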